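Load part-used label rolls into the gravity feed lanes

ROBOT

A 6-joint arm with a two-finger parallel gripper is mounted at the origin on a cart in front of the work surface, level with it; the furniture and walls round the work are solid. World frame = base frame: x ahead of the robot, y to its left, z up, the work surface at z = 0. Lengths are in mm, angles in rad, forces in N, time in s.
With the tool pointing down it reaches from about 350 to 975 mm from the base axis. Payload 7.1 kg.
Tool frame: the origin (TCP) lies midway between the tips of the shut fingers; the grasp point (between the pads) lies pinch_z behind it (pinch_z is the distance from the TCP to the grasp point, in mm); z points along the fingers, y is the line along which they close (so a half turn about z gives the same grasp; the last joint's range is limited). The gripper opens to 88 mm and grips with 3 to 60 N. Pads are 20 mm wide; open, the fingers measure 115 mm over their backs; the gripper's body (75 mm by 178 mm) begins 61 mm behind the grasp point.
Start: joints at [-0.019, 0.423, 1.63, -0, 1.089, -0.019], TCP at [624.984, 0.026, 222.675] pointing down, gripper open.
Joint ranges: [-3, 3], [-0.9, 2.11], [0.09, 2.58], [-1.31, 4.45], [0.11, 2.69], [-2.54, 2.54]. Speed limits (rad/s): [2.39, 2.39, 3.01, 3.14, 3.14, 3.14].

INTERFACE

Orientations are given as a rotation vector (axis times angle).
In Python, from workcell import get_obs, get_image, close_job, pinch_z gives the robot as it stands.
- The arm moves only by the tool jog_arm, never from a script. Its argument "commands" is a list of rows, each a list of 3 entries, a list of its own where there are three numbers: the gripper command: -1 is shut, 1 is fully open, values between are in proportion, then the shift along the tool's x, y, z as a fraction of full scale, then the turn, a rotation vector about the tool's x, y, z as a fraction of full scale. In form: [[gripper, [tx, ty, tz], [rx, ry, rz]], ...]. A call has 1 to 10 rows; each row shifts and turns the commanded pose from where the row before left it, along the tool's axes as they then stand; what a row does not reach is not made up. Full scale, the value 1, is 0.1 m for a shift and 45 degrees for a turn. A row lasts 1/10 s, in which the tool goes at most 50 mm and 8.59 degrees, less where a joint would pass 70% of its speed; a pose out of reach is approached as far as the arm can. A call with a number of a shift or a turn outside -1 to 1 is refused whole. A call with a gripper value outside its range is refused whole. The fingers move at their own pace and stop on an object; the grip force is fixed at half the most. Time passes only in rows, so rows that do not move let the fingers close. It gives the time, the measured TCP pose, the force, the opening and the grip force at its end, in the units of the state.
- get_obs(): the state, without advancing time (a new reading comes with each control period).
- get_image(name): name is "scene" or "side" or "wrist"; returns a dict with "image" (480x640x3 uint8, blue, green, red), "z_map" (480x640 float32, mm along the optical axis (not along the pixel's ray), 0 where there is no reading), "intrinsics" (3x3 intrinsics, pixels), "k1" (the pictures are not rectified: a ray, as slopes to the right and down, at radius r is drawn at 1 + k1 r^2 times it, then the intrinsics apply), "eye" and "orientation" of the camera in the world; the wrist camera has in their place "mount" (4x4, takes a point from camera to tool coordinates, whose origin is the TCP and whose axes are the flange's). Camera axes: x right, y down, z forward; pixel columns grow to the right and rows downward; lengths in mm; the calibration is good to about 2 mm. A picture is of the moment at which its call begins: read the wrist's pose just before it.
- close_job(): hands the job in; it is judged then, once.
The state is a dict: "t": time; "qpos": joint angles; "qvel": joint speeds; "joint_torque": joint torques, N m; "ee_pos": TCP position; "orientation": TCP orientation; "ft_force": force on the tool from outside, world axes, zero at the start; "moment": the same for the moment, N m; "width": finger opening in mm; "grasp_force": force on a finger pad.
Only numpy, scipy, OpenCV 4.12 (cv2) and the standard library are available. Lean on these libraries where they do the work, as an engineer would, in place of code of your own. Each camera call takes 0.05 s, during which the arm holds its last target. There are 200 camera calls.

TASK

Move the five rolls of label tape from the rod rack into the two gravity lanes, the three wide rolls into the wide lane and the two narrow rolls into the narrow lane. In each lane the thinnest, most used-up roll has to lie at the stop at the low end so that it is taken first, with the next thicker one behind it and the thickest last; set each roll across the open loading tongue at the lane's high end and let it roll down. Leave the pin tin and the button pot where they stand.

Things in the scene. Friction and masses are not known exactly. Their poses are not given: they have to be found in the camera images.
- wide_roll_small: plain off-white roll of label tape on a card core, a solid cylinder 64 mm wide and 26 mm in diameter (the thinnest wide roll, nearly used up), about 70 g; at the start it lies level in one of the rack's cradles, axis 43 mm above the board. Origin at its middle; y is the roll's axis.
- wide_roll_medium: plain off-white roll of label tape on a card core, a solid cylinder 64 mm wide and 34 mm in diameter (the middle wide roll, half used), about 70 g; at the start it lies level in one of the rack's cradles, axis 48 mm above the board. Origin at its middle; y is the roll's axis.
- wide_roll_large: plain off-white roll of label tape on a card core, a solid cylinder 64 mm wide and 42 mm in diameter (the thickest wide roll, full), about 70 g; at the start it lies level in one of the rack's cradles, axis 52 mm above the board. Origin at its middle; y is the roll's axis.
- narrow_roll_small: plain off-white roll of label tape on a card core, a solid cylinder 48 mm wide and 28 mm in diameter (the thinner narrow roll, part used), about 70 g; at the start it lies level in one of the rack's cradles, axis 44 mm above the board. Origin at its middle; y is the roll's axis.
- narrow_roll_large: plain off-white roll of label tape on a card core, a solid cylinder 48 mm wide and 42 mm in diameter (the thicker narrow roll, full), about 70 g; at the start it lies level in one of the rack's cradles, axis 52 mm above the board. Origin at its middle; y is the roll's axis.
- wide_lane: the wider smooth grey metal gravity lane, fixed; channel 72 mm inside, walls 24 mm high. Origin: middle of its underside; x uphill, y across, z up. Running surface 20 mm above the origin at the stop (x -105 mm), rising 0.19 rad. At x +75 mm, 55 mm above the origin, is the open loading tongue, 48 mm wide, no side walls: fingers can pass down beside it. A roll released there runs down in a second.
- narrow_lane: the narrower lane, otherwise like the wide one (same frame, slope, stop and loading place); channel 56 mm, too narrow for the wide rolls; tongue 32 mm wide. In both lanes the walls flare out 14 mm a side from x +25 to +48 mm and square up a roll set down within 8 mm and 0.1 rad of true; the tongue's end at x +100 mm is turned up 28 mm. Both stand on a plywood base.
- rod_rack: low fixed steel rack, 286 mm long along its y. The five rolls lie in it in mixed order, 60 mm apart, axes along its x, each cradled on two short rods (tops 34 mm above the board). Only 34 mm wide under the rolls: their ends stand free and can be pinched end to end from above, fingers outside the rack; feet 90 mm wide, 4 mm high. Origin: middle of its underside.
- pin_tin: green tin, 63 x 90 x 25 mm, loose on the board in front of the rack (robot side); to be left alone. Origin: middle of its underside.
- button_pot: white pot with blue lid, 51 mm across and 56 mm high, loose on the board behind the rack; to be left alone. Origin: middle of its underside.
Things that resemble listed ones, but are neither listed nor needed, are in the scene too. What is shaped like the narrow_roll_large but pink is not meant.

How it is judged:
By the outcome, as a careful person would: the job done as asked, in the order asked, and still so for the second after the job is handed in, with the robot touching nothing.
It also fails if it takes over 120 s, if anything falls off the work surface, if the arm or the gripper's body presses on something with over 40 N, if the wrist force passes 120 N, or if a joint passes its speed limit or range.

## Working session

There is one attempt and no reset: what is moved stays moved. The work goes in short steps, Python scripts to look and compute and a tool call to move; the robot and the scene stay as the last step left them, time stands still between calls to the robot, and variables do not carry over. Pictures are saved under pics/ and viewed, at most 14 in all, crops included, and the job is handed in when it is done.

Besides the shell and the picture viewer there is one more tool, called after ">>>" as name(argument=value, ...) on one line, values as JSON. jog_arm: Moves the arm, as the interface text tells. Its arguments: {"type":"object","properties":{"commands":{"type":"array","items":{"type":"array"}}},"required":["commands"]}

```bash
ls; mkdir -p pics; cat > h.py <<'E'
import numpy as np, cv2
from workcell import get_obs, get_image, close_job, pinch_z
from scipy.spatial.transform import Rotation as R
def rot(o):
    o=np.array(o,float)
    return o if o.shape==(3,3) else (R.from_rotvec(o).as_matrix() if o.shape==(3,) else R.from_quat(o).as_matrix())
def cloud(im, T=None):
    K=np.array(im["intrinsics"]); k1=im["k1"]
    v,u=np.mgrid[0:480,0:640]
    xd=(u-K[0,2])/K[0,0]; yd=(v-K[1,2])/K[1,1]
    x,y=xd.copy(),yd.copy()
    for _ in range(8):
        s=1+k1*(x*x+y*y); x=xd/s; y=yd/s
    z=im["z_map"]; P=np.stack([x*z,y*z,z],-1)
    if T is not None: 
        P=P@np.array(im["mount"])[:3,:3].T+np.array(im["mount"])[:3,3]
        return P@T[0].T+T[1]
    return P@rot(im["orientation"]).T+np.array(im["eye"])
E
python3 - <<'E'
from h import *
o=get_obs(); print(o, pinch_z)
for n in("scene","side","wrist"):
    im=get_image(n); cv2.imwrite(f"pics/{n}0.png",im["image"]); np.savez(f"{n}0.npz",**im)
    print(n,im["intrinsics"],im["k1"],im.get("eye"),im.get("orientation"),im.get("mount"))
E
```

```text
pics
{'t': 0.0, 'qpos': array([-1.89617205e-02,  4.23839925e-01,  1.63068436e+00, -3.14801445e-05,
        1.08862935e+00, -1.90298638e-02]), 'qvel': array([-1.57922361e-03, -1.46425247e-04, -1.21113608e-03, -1.26920904e-03,
       -4.72081526e-05, -8.42092964e-04]), 'joint_torque': array([ 1.28069914e-03, -5.44622147e+01, -2.73670936e+01,  6.42951974e-02,
        2.27214623e-02, -1.51321510e-04]), 'ee_pos': array([6.24434630e+02, 5.17275340e-02, 2.21904501e+02]), 'orientation': array([-2.22056773e+00, -2.22075152e+00,  1.73151071e-03]), 'ft_force': array([ 0.46826237,  0.93087527, -0.67519099]), 'moment': array([ 0.010438  ,  0.02679125, -0.04925432]), 'grasp_force': 0.0, 'width': 87.70032202146119} 18.700000000000003
scene [[617.52963446   0.         315.89647317]
 [  0.         617.52963446 235.52452209]
 [  0.           0.           1.        ]] -0.18985031449855325 [-193.22978789 -646.66335025  598.61227656] [-1.95488063  0.8431178  -0.50607308] None
side [[512.07247597   0.         329.14281676]
 [  0.         512.07247597 239.07677763]
 [  0.           0.           1.        ]] -0.10615552869566063 [348.94144667 791.57406023 700.48484139] [-0.30432654  2.73837896 -1.31648655] None
wrist [[373.78560983   0.         318.73178996]
 [  0.         373.78560983 238.76884889]
 [  0.           0.           1.        ]] -0.04940654640771623 None None [[-4.95762899e-05 -9.70590899e-01 -2.40734925e-01  6.49876174e+01]
 [ 9.99999553e-01  1.79181225e-04 -9.28356920e-04  2.16223064e-01]
 [ 9.44189956e-04 -2.40734863e-01  9.70590456e-01 -1.62213131e+02]
 [ 0.00000000e+00  0.00000000e+00  0.00000000e+00  1.00000000e+00]]
```

View pics/scene0.png

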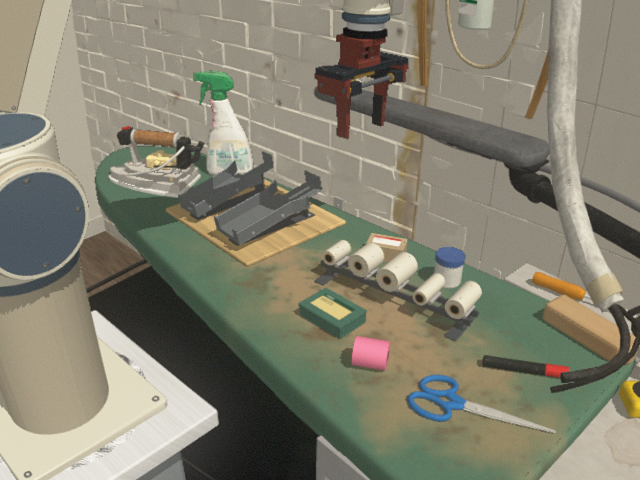

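View pics/side0.png

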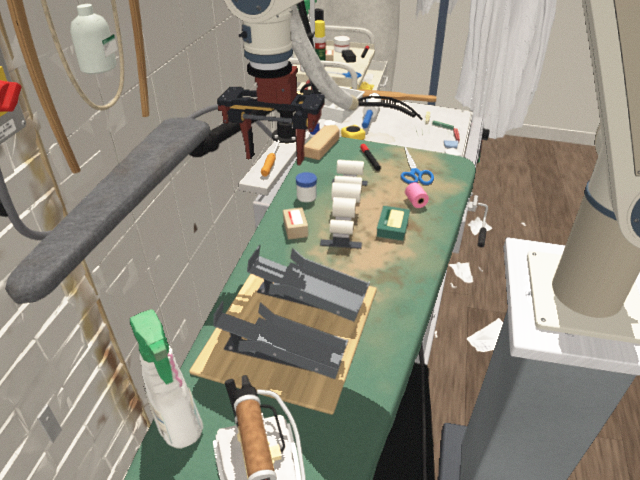

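View pics/wrist0.png

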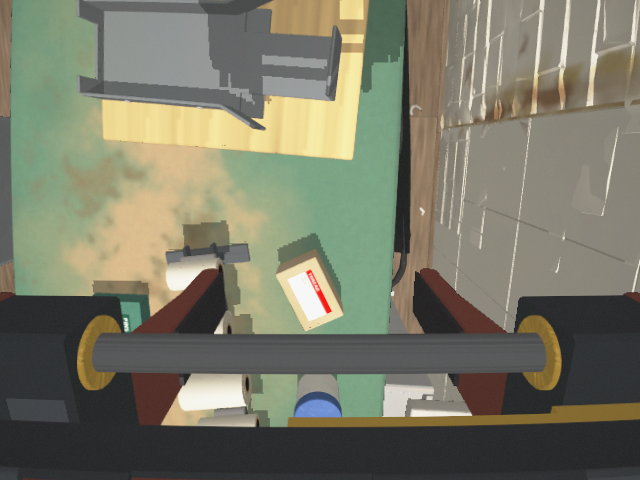

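The scene picture shows the five off-white rolls at about (337,252), (366,259), (397,271), (429,289) and (463,299). The look-alikes are the pink roll (371,352), the pot (449,265) and the card box (388,243), which are not meant. The lanes are at (225,190) and (270,215), with their tongues pointing away from the robot.

```bash
cat > m.py <<'E'
from h import *
o=get_obs()
ims={n:dict(np.load(f"{n}0.npz",allow_pickle=True)) for n in("scene","side","wrist")}
for n in ims: ims[n]["k1"]=float(ims[n]["k1"])
C={n:cloud(ims[n],(rot(o["orientation"]),o["ee_pos"]) if n=="wrist" else None) for n in ims}
for n in("scene","side"):
    P=C[n]; hsv=cv2.cvtColor(ims[n]["image"],cv2.COLOR_BGR2HSV)
    m=(hsv[...,1]<70)&(hsv[...,2]>110)&(P[...,2]>36)&(P[...,2]<90)&(P[...,0]>450)&(P[...,0]<760)&(P[...,1]<100)&(P[...,1]>-400)
    m=cv2.morphologyEx(m.astype(np.uint8),cv2.MORPH_OPEN,np.ones((2,2)))
    k,l,s,c=cv2.connectedComponentsWithStats(m,connectivity=4)
    print(n)
    for i in range(1,k):
        if s[i,4]<60: continue
        Q=P[l==i]; top=Q[Q[:,2]>np.percentile(Q[:,2],90)-4]
        (cx,cy),(w,h),a=cv2.minAreaRect(Q[:,:2].astype(np.float32))
        print(np.round(c[i]),s[i,4],"rect",np.round([cx,cy,w,h,a]),"z98 %.0f"%np.percentile(Q[:,2],98),"x",np.round(np.percentile(Q[:,0],[1,99])),"y",np.round(np.percentile(Q[:,1],[1,99])),"topmean",np.round(top.mean(0)))
    # lanes: grey, z>10
    m=(hsv[...,1]<60)&(P[...,2]>16)&(P[...,2]<130)&(P[...,0]>400)&(P[...,0]<850)&(P[...,1]>60)&(P[...,1]<500)
    m=cv2.morphologyEx(m.astype(np.uint8),cv2.MORPH_OPEN,np.ones((3,3)))
    k,l,s,c=cv2.connectedComponentsWithStats(m,connectivity=4)
    for i in range(1,k):
        if s[i,4]<200: continue
        Q=P[l==i]; print("lane",np.round(c[i]),s[i,4],np.round(cv2.minAreaRect(Q[:,:2].astype(np.float32))[0]),np.round(cv2.minAreaRect(Q[:,:2].astype(np.float32))[1]),np.round(cv2.minAreaRect(Q[:,:2].astype(np.float32))[2],1),"x",np.round(np.percentile(Q[:,0],[1,99])),"y",np.round(np.percentile(Q[:,1],[1,99])))
# height map top view, 2mm/px, x 420..800 right, y 480..-330 downward
H=np.zeros((820//2,400//2),np.float32); 
for P in (C["scene"],C["side"],C["wrist"]):
    Q=P.reshape(-1,3); Q=Q[(Q[:,2]>-5)&(Q[:,2]<150)]
    i=((490-Q[:,1])/2).astype(int); j=((Q[:,0]-420)/2).astype(int)
    k=(i>=0)&(i<410)&(j>=0)&(j<200); np.maximum.at(H,(i[k],j[k]),Q[k,2])
I=cv2.applyColorMap(np.clip(H*2.2,0,255).astype(np.uint8),cv2.COLORMAP_JET)
I=np.hstack([cv2.resize(I[:205],None,fx=2,fy=2,interpolation=0),cv2.resize(I[205:],None,fx=2,fy=2,interpolation=0)])
cv2.imwrite("pics/top.png",I); np.save("H.npy",H)
E
python3 m.py
```

```text
scene
[339. 251.] 361 rect [ 191. -308. 1024.   47.   39.] z98 60 x [478. 584.] y [-70. -22.] topmean [497. -63.  62.]
[367. 260.] 740 rect [ 186. -345.  969.   58.   35.] z98 76 x [483. 594.] y [-138.  -92.] topmean [ 491. -130.   86.]
[398. 271.] 953 rect [ 206. -366.  975.   64.   31.] z98 75 x [483. 613.] y [-198. -153.] topmean [ 511. -180.   77.]
[450. 269.] 129 rect [ 638. -220.   39.   89.   82.] z98 44 x [596. 681.] y [-235. -198.] topmean [ 604. -221.   40.]
[432. 288.] 436 rect [ 194. -413.  904.   45.   28.] z98 58 x [492. 600.] y [-249. -217.] topmean [ 517. -239.   58.]
[465. 299.] 734 rect [ 215. -437.  916.   50.   24.] z98 68 x [497. 624.] y [-312. -281.] topmean [ 520. -299.   70.]
lane [243. 187.] 7496 [553. 279.] [400. 245.] 76.4 x [425. 690.] y [ 85. 442.]
lane [174. 167.] 1750 [509. 439.] [ 90. 154.] 65.7 x [453. 577.] y [393. 497.]
side
[351. 168.] 358 rect [ 463.  199.   67. 1206.    8.] z98 66 x [498. 561.] y [-384. -271.] topmean [ 524. -267.   75.]
[347. 197.] 1055 rect [ 458.  241.   66. 1120.    8.] z98 75 x [485. 549.] y [-268.  -91.] topmean [ 512. -133.   78.]
[342. 228.] 290 rect [444. 334.  50. 933.   9.] z98 60 x [480. 526.] y [-121.  -37.] topmean [499. -34.  69.]
lane [311. 283.] 4275 [531. 136.] [107. 216.] 84.7 x [428. 636.] y [ 84. 185.]
lane [285. 341.] 4768 [542. 276.] [ 90. 216.] 86.4 x [438. 647.] y [235. 315.]
lane [174. 412.] 2536 [656. 435.] [60. 84.] 46.5 x [617. 690.] y [422. 472.]
lane [262. 408.] 1017 [506. 435.] [ 60. 157.] 67.1 x [447. 576.] y [394. 490.]
lane [280. 445.] 1390 [491. 451.] [ 34. 106.] 24.5 x [461. 523.] y [406. 496.]
lane [230. 449.] 989 [556. 473.] [34. 76.] 28.3 x [527. 584.] y [439. 499.]
```

View pics/top.png

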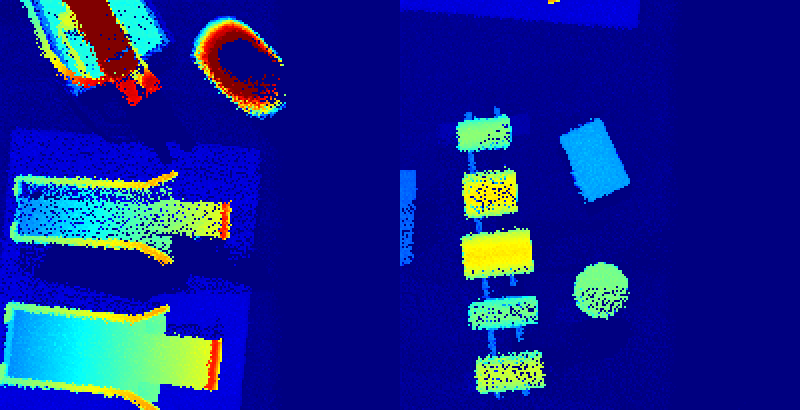

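```bash
cat > m2.py <<'E'
from h import *
H=np.load("H.npy")
def XY(i,j): return np.stack([421+2*j,489-2*i],1).astype(float)
print("base z",np.median(H[95:100,20:110]),np.median(H[130:140,60:110]))
cs=[]
for yc,xc in((-53,503),(-112,511),(-173,518),(-233,524),(-292,532)):
    Y=XY(*np.indices(H.shape).reshape(2,-1)); 
    k=(abs(Y[:,1]-yc)<27)&(abs(Y[:,0]-xc)<50)&(H.ravel()>38)
    m=np.zeros(H.shape,np.uint8); m.ravel()[k]=255
    m=cv2.morphologyEx(m,cv2.MORPH_CLOSE,np.ones((3,3))); m=cv2.morphologyEx(m,cv2.MORPH_OPEN,np.ones((5,5)))
    q=XY(*np.nonzero(m)); r=cv2.minAreaRect(q.astype(np.float32)); zz=H[m>0]
    cs.append(r[0]); print(np.round(r[0],1),np.round(np.array(r[1])+2,1),round(r[2],1),"z top",np.percentile(zz[zz>0],[90,95]).round(1))
cs=np.array(cs); p=np.polyfit(cs[:,1],cs[:,0],1); print("rack line slope dx/dy",p, "yaw",np.degrees(np.arctan(p[0])), "spacing",np.diff(cs,axis=0))
for y0 in (135,276):
    # tongue end lip: z > 85
    Y=XY(*np.indices(H.shape).reshape(2,-1)); h=H.ravel()
    k=(abs(Y[:,1]-y0)<45)&(Y[:,0]>600)&(Y[:,0]<660)&(h>85); q=Y[k]
    print("lip",q.mean(0),np.percentile(q,[2,98],axis=0).round(),"angle",np.degrees(np.polyfit(q[:,1],q[:,0],1)[0]))
    k=(abs(Y[:,1]-y0)<45)&(Y[:,0]>590)&(Y[:,0]<625)&(h>50)&(h<85); q=Y[k]
    edges=[(x,q[q[:,0]==x][:,1].min(),q[q[:,0]==x][:,1].max()) for x in np.unique(q[:,0])]
    e=np.array(edges); print("tongue y mid",((e[:,1]+e[:,2])/2).mean(),"width",np.median(e[:,2]-e[:,1])+2,"x mid",e[:,0].mean())
    A=np.c_[q,np.ones(len(q))]; c=np.linalg.lstsq(A,h[k],rcond=None)[0]; print("tongue plane",c, "z at x=605",A.mean(0)@c, A.mean(0))
    # walls at channel x 440..560, column-wise outer edges
    k=(abs(Y[:,1]-y0)<55)&(Y[:,0]>445)&(Y[:,0]<555)
    q=Y[k]; hh=h[k]; 
    e=np.array([(x,)+tuple(q[(q[:,0]==x)&(hh>18)][:,1][[0,-1]]) for x in np.unique(q[:,0])])
    print("walls", np.polyfit(e[:,0],e[:,1],1),np.polyfit(e[:,0],e[:,2],1),"mid",np.polyfit(e[:,0]-500,(e[:,1]+e[:,2])/2,1),"w",np.median(abs(e[:,1]-e[:,2])))
    k=(abs(Y[:,1]-y0)<45)&(Y[:,0]<450)&(h>35); print("stop x",np.percentile(Y[k][:,0],[2,50]))
E
python3 m2.py
python3 - <<'E'
import cv2
i=cv2.imread("pics/scene0.png")[220:340,300:500]; cv2.imwrite("pics/crop.png",cv2.resize(i,None,fx=4,fy=4,interpolation=2)[:480])
E
```

```text
base z 10.998011 0.0
[503.6 -53.8] [55.6 33.2] 6.0 z top [59.6 60.1]
[ 510. -114.] [48. 56.] 90.0 z top [74.5 75.1]
[ 517.2 -173.7] [71.9 47.6] 5.7 z top [74.4 75. ]
[ 523.  -233.2] [71.9 30.6] 5.2 z top [57.  57.7]
[ 530. -292.] [40. 68.] 90.0 z top [66.7 67.3]
rack line slope dx/dy [-1.10469436e-01  4.97611112e+02] yaw -6.303872279366998 spacing [[  6.39178467 -60.22190857]
 [  7.16833496 -59.6831665 ]
 [  5.8480835  -59.49717712]
 [  6.98358154 -58.81965637]]
lip [633.08 124.64] [[627. 101.]
 [639. 149.]] angle 6.245748436062058
tongue y mid 128.05882352941177 width 50.0 x mid 607.0
tongue plane [ 2.00538219e-01 -1.66355217e-02 -5.47901474e+01] z at x=605 64.83335467621133 [607.12962963 127.99074074   1.        ]
walls [-1.07642462e-01  2.33339750e+02] [-1.25023823e-01  1.60771171e+02] mid [-1.16333143e-01  1.38888889e+02] w 82.0
stop x [421. 429.]
lip [644.44444444 269.11111111] [[641. 253.]
 [649. 285.]] angle 4.512245525392993
tongue y mid 274.1764705882353 width 34.0 x mid 607.0
tongue plane [  0.17501184   0.14993592 -84.37880356] z at x=605 62.78814030035423 [606.0609319  274.11111111   1.        ]
walls [-5.37831142e-02  3.37780446e+02] [-6.90299219e-02  2.79403850e+02] mid [-6.14065180e-02  2.77888889e+02] w 66.0
stop x [431. 439.]
```

View pics/crop.png

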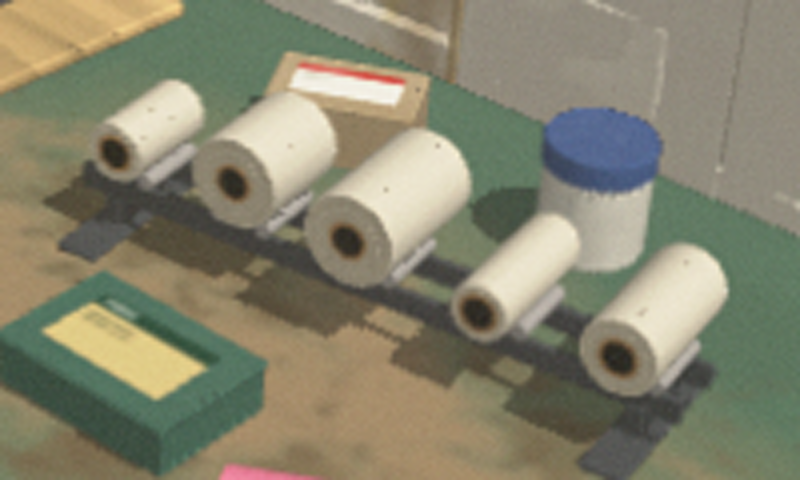

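The crop confirms it. From left to right they are narrow small, narrow large, wide large, wide small (crop 515,280) and wide medium (crop 650,320). The measured tops (60/75/75/57/67 mm) and lengths agree with the sizes given. First I go to wide_small.

```bash
cat > go.py <<'E'
# python3 go.py x y z yawdeg : remaining shift (full-scale units) in tool axes, and turn
import sys; from h import *
o=get_obs(); M=rot(o["orientation"]); t=np.array([float(a) for a in sys.argv[1:4]])
th=np.degrees(np.arctan2(M[1,1],M[0,1])); d=float(sys.argv[4])-th
print("t",o["t"],"pos",o["ee_pos"].round(1),"yaw %.2f"%th,"tilt",M[2].round(3),"w %.1f gf %.1f"%(o["width"],o["grasp_force"]),"F",o["ft_force"].round(1),"j6 %.2f"%o["qpos"][5])
print("shift now",(M.T@(t-o["ee_pos"])/100).round(3),"turn rz %.3f"%(-d/45))
a=np.radians(float(sys.argv[4])); D=t-o["ee_pos"]; print("shift after turn",np.round([(-np.sin(a)*D[0]+np.cos(a)*D[1])/100,(np.cos(a)*D[0]+np.sin(a)*D[1])/100,-D[2]/100],3))
E
```

>>> jog_arm(commands=[[0.72, [-0.39, -0.17, 0], [0, 0, 0]], [0.72, [-0.39, -0.17, 0], [0, 0, 0]], [0.72, [-0.39, -0.17, 0], [0, 0, 0]], [0.72, [-0.39, -0.17, 0], [0, 0, 0]], [0.72, [-0.39, -0.17, 0], [0, 0, 0]], [0.72, [-0.39, -0.17, 0], [0, 0, 0]], [0.72, [0, 0, 0.3], [0, 0, -0.14]], [0.72, [0, 0, 0.3], [0, 0, 0]], [0.72, [0, 0, 0], [0, 0, 0]], [0.72, [0, 0, 0], [0, 0, 0]]])

```text
t: 1.15
ee_pos: [522.8, -233.8, 162.6]
orientation: [-2.095, -2.339, 0.001]
ft_force: [0.3, 0.1, 1.1]
width: 75.7
grasp_force: 0.0
```

```bash
python3 go.py 523.5 -233.2 24 6.3
```

```text
t 1.15 pos [ 522.8 -233.8  162.6] yaw 6.29 tilt [ 0.001 -0.001 -1.   ] w 75.7 gf 0.0 F [0.3 0.1 1.1] j6 -0.55
shift now [0.004 0.009 1.386] turn rz -0.000
shift after turn [0.005 0.007 1.386]
```

>>> jog_arm(commands=[[0.72, [0.005, 0.008, 0.4], [0, 0, 0]], [0.72, [0, 0, 0.4], [0, 0, 0]], [0.72, [0, 0, 0.3], [0, 0, 0]], [0.72, [0, 0, 0.2], [0, 0, 0]], [0.72, [0, 0, 0.09], [0, 0, 0]], [0.72, [0, 0, 0], [0, 0, 0]], [-1, [0, 0, 0], [0, 0, 0]], [-1, [0, 0, 0], [0, 0, 0]], [-1, [0, 0, 0], [0, 0, 0]], [-1, [0, 0, 0], [0, 0, 0]]])

```text
t: 2.15
ee_pos: [525.0, -233.9, 25.2]
orientation: [2.094, 2.338, 0.002]
ft_force: [0.6, 1.1, 6.9]
width: 64.3
grasp_force: 30.0
```

>>> jog_arm(commands=[[-1, [0, 0, -0.4], [0, 0, 0]], [-1, [0, 0, -0.4], [0, 0, -0.19]], [-1, [0, 0, -0.4], [0, 0, -0.19]], [-1, [0, 0, -0.2], [0, 0, -0.19]], [-1, [0, 0, 0], [0, 0, -0.19]], [-1, [0, 0, 0], [0, 0, -0.19]], [-1, [0, 0, 0], [0, 0, -0.19]], [-1, [0, 0, 0], [0, 0, -0.19]], [-1, [0, 0, 0], [0, 0, -0.19]], [-1, [0, 0, 0], [0, 0, -0.19]]])

```text
t: 3.15
ee_pos: [523.5, -233.4, 164.1]
orientation: [0.175, 3.136, -0.0]
ft_force: [-0.5, 0.6, -0.2]
width: 63.7
grasp_force: 30.0
```

```bash
python3 go.py 607 127.5 160 83.8
```

```text
t 3.15 pos [ 523.5 -233.4  164.1] yaw 83.60 tilt [-0. -0. -1.] w 63.7 gf 30.0 F [-0.5  0.6 -0.2] j6 -1.90
shift now [-0.427  3.679  0.041] turn rz -0.005
shift after turn [-0.44   3.678  0.041]
```

>>> jog_arm(commands=[[-1, [-0.055, 0.46, 0], [0, 0, -0.005]], [-1, [-0.055, 0.46, 0], [0, 0, 0]], [-1, [-0.055, 0.46, 0], [0, 0, 0]], [-1, [-0.055, 0.46, 0], [0, 0, 0]], [-1, [-0.055, 0.46, 0], [0, 0, 0]], [-1, [-0.055, 0.46, 0], [0, 0, 0]], [-1, [-0.055, 0.46, 0], [0, 0, 0]], [-1, [-0.055, 0.46, 0], [0, 0, 0]], [-1, [0, 0, 0], [0, 0, 0]], [-1, [0, 0, 0], [0, 0, 0]]])

```text
t: 4.15
ee_pos: [609.1, 128.0, 163.7]
orientation: [-0.175, -3.136, 0.0]
ft_force: [-0.3, 0.1, -2.0]
width: 63.9
grasp_force: 30.0
```

```bash
python3 go.py 607 127.5 64 83.8; python3 - <<'E'
from h import *
im=get_image("wrist"); cv2.imwrite("pics/w1.png",im["image"])
E
```

```text
t 4.15 pos [609.1 128.  163.7] yaw 83.61 tilt [ 0. -0. -1.] w 63.9 gf 30.0 F [-0.3  0.1 -2. ] j6 -1.27
shift now [ 0.02  -0.007  0.997] turn rz -0.004
shift after turn [ 0.02  -0.008  0.997]
```

View pics/w1.png

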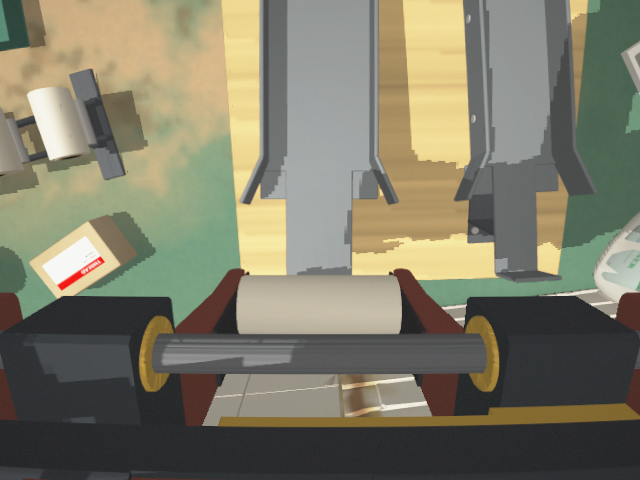

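The wrist view shows the roll (238–400 px) centred over the tongue (286–352 px) and square with the lane. Next I lower it.

>>> jog_arm(commands=[[-1, [0.02, -0.007, 0.35], [0, 0, 0]], [-1, [0, 0, 0.3], [0, 0, 0]], [-1, [0, 0, 0.2], [0, 0, 0]], [-1, [0, 0, 0.1], [0, 0, 0]], [-1, [0, 0, 0.03], [0, 0, 0]], [-1, [0, 0, 0.01], [0, 0, 0]], [-1, [0, 0, 0], [0, 0, 0]], [-1, [0, 0, 0], [0, 0, 0]]])

```text
t: 5.0
ee_pos: [608.1, 126.7, 65.8]
orientation: [0.179, 3.135, 0.001]
ft_force: [-0.7, 0.3, -0.3]
width: 63.8
grasp_force: 30.0
```

>>> jog_arm(commands=[[-1, [0, 0, 0.02], [0, 0, 0]], [-1, [0, 0, 0.01], [0, 0, 0]], [1, [0, 0, 0], [0, 0, 0]], [1, [0, 0, 0], [0, 0, 0]], [1, [0, 0, 0], [0, 0, 0]], [1, [0, 0, 0], [0, 0, 0]], [1, [0, 0, 0], [0, 0, 0]], [1, [0, 0, 0], [0, 0, 0]], [1, [0, 0, 0], [0, 0, 0]]])

```text
t: 5.9
ee_pos: [607.4, 126.7, 61.7]
orientation: [-0.179, -3.136, -0.0]
ft_force: [1.5, -0.3, -0.5]
width: 87.7
grasp_force: 0.0
```

```bash
python3 go.py 530 -292 160 6.3; python3 - <<'E'
from h import *
im=get_image("wrist"); cv2.imwrite("pics/w2.png",im["image"])
E
```

```text
t 5.9 pos [607.4 126.7  61.7] yaw 83.47 tilt [ 0.  0. -1.] w 87.7 gf 0.0 F [ 1.5 -0.3 -0.5] j6 -1.27
shift now [ 0.293 -4.248 -0.983] turn rz 1.715
shift after turn [-4.077 -1.228 -0.983]
```

View pics/w2.png

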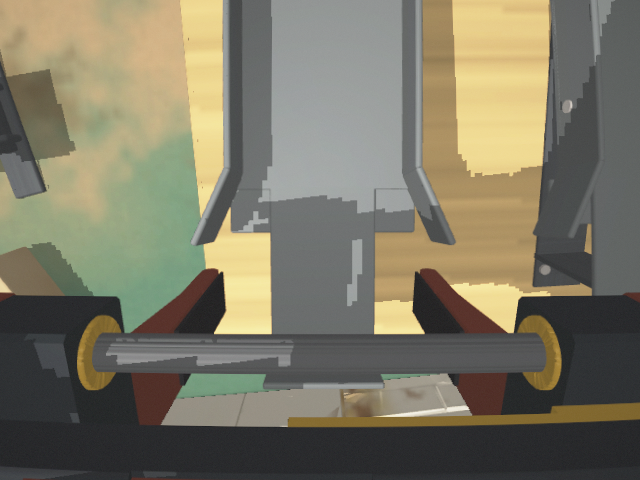

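>>> jog_arm(commands=[[1, [0, 0, -0.49], [0, 0, 0]], [1, [0, 0, -0.49], [0, 0, 0]], [0.72, [0, 0, 0], [0, 0, 0.19]], [0.72, [0, 0, 0], [0, 0, 0.19]], [0.72, [0, 0, 0], [0, 0, 0.19]], [0.72, [0, 0, 0], [0, 0, 0.19]], [0.72, [0, 0, 0], [0, 0, 0.19]], [0.72, [0, 0, 0], [0, 0, 0.19]], [0.72, [0, 0, 0], [0, 0, 0.19]], [0.72, [0, 0, 0], [0, 0, 0.19]]])

```text
t: 6.95
ee_pos: [607.3, 126.7, 159.7]
orientation: [-1.918, -2.488, 0.0]
ft_force: [0.0, -0.4, 0.4]
width: 75.2
grasp_force: 0.0
```

```bash
python3 go.py 530.5 -292 160 6.3; cat > chk.py <<'E'
import sys; from h import *
im=get_image("side"); P=cloud(im); hsv=cv2.cvtColor(im["image"],cv2.COLOR_BGR2HSV)
cv2.imwrite(f"pics/{sys.argv[1]}.png",im["image"][200:420,160:420].repeat(3,0).repeat(3,1)[:600])
m=(hsv[...,2]>110)&(P[...,2]>25)&(P[...,2]<130)&(P[...,0]>420)&(P[...,0]<670)&(P[...,1]>70)&(P[...,1]<330)&((im["image"].astype(int)[...,2]-im["image"][...,0])>8)
k,l,s,c=cv2.connectedComponentsWithStats(m.astype(np.uint8),connectivity=4)
for i in range(1,k):
    if s[i,4]>60: Q=P[l==i]; print(c[i].round(),s[i,4],"x",np.percentile(Q[:,0],[2,98]).round(),"y",np.percentile(Q[:,1],[2,98]).round(),"z",np.percentile(Q[:,2],[50,98]).round())
E
python3 chk.py s1
```

```text
t 6.95 pos [607.3 126.7 159.7] yaw 14.72 tilt [-0. -0. -1.] w 75.2 gf 0.0 F [ 0.  -0.4  0.4] j6 -0.07
shift now [-3.854e+00 -1.807e+00 -3.000e-03] turn rz 0.187
shift after turn [-4.077e+00 -1.223e+00 -3.000e-03]
[356. 295.] 406 x [424. 456.] y [108. 182.] z [55. 59.]
```

View pics/s1.png

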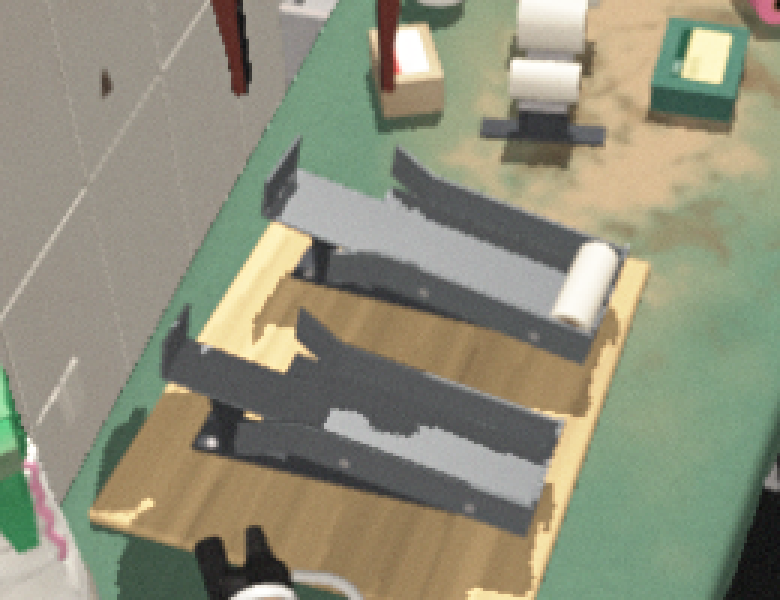

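The thin wide roll lies at the stop (crop 585,285). Next is the medium wide roll.

>>> jog_arm(commands=[[0.72, [0, 0, 0], [0, 0, 0.187]], [0.72, [-0.453, -0.136, 0], [0, 0, 0]], [0.72, [-0.453, -0.136, 0], [0, 0, 0]], [0.72, [-0.453, -0.136, 0], [0, 0, 0]], [0.72, [-0.453, -0.136, 0], [0, 0, 0]], [0.72, [-0.453, -0.136, 0], [0, 0, 0]], [0.72, [-0.453, -0.136, 0], [0, 0, 0]], [0.72, [-0.453, -0.136, 0], [0, 0, 0]], [0.72, [-0.453, -0.136, 0], [0, 0, 0]], [0.72, [-0.453, -0.136, 0], [0, 0, 0]]])

```text
t: 8.0
ee_pos: [532.5, -294.3, 159.8]
orientation: [2.085, 2.35, 0.0]
ft_force: [1.2, -0.2, 0.5]
width: 75.4
grasp_force: 0.0
```

```bash
python3 go.py 530.5 -292 29 6.3
```

```text
t 8.0 pos [ 532.5 -294.3  159.8] yaw 6.84 tilt [-0.  0. -1.] w 75.4 gf 0.0 F [ 1.2 -0.2  0.5] j6 -0.64
shift now [ 0.025 -0.017  1.308] turn rz 0.012
shift after turn [ 0.025 -0.017  1.308]
```

>>> jog_arm(commands=[[0.72, [0.022, -0.015, 0.35], [0, 0, 0.01]], [0.72, [0, 0, 0.35], [0, 0, 0]], [0.72, [0, 0, 0.3], [0, 0, 0]], [0.72, [0, 0, 0.2], [0, 0, 0]], [0.72, [0, 0, 0.11], [0, 0, 0]], [0.72, [0, 0, 0], [0, 0, 0]], [-1, [0, 0, 0], [0, 0, 0]], [-1, [0, 0, 0], [0, 0, 0]], [-1, [0, 0, 0], [0, 0, 0]], [-1, [0, 0, 0], [0, 0, 0]]])

```text
t: 9.0
ee_pos: [532.2, -290.8, 29.9]
orientation: [2.096, 2.337, 0.001]
ft_force: [-1.0, -1.1, 4.3]
width: 63.8
grasp_force: 30.0
```

>>> jog_arm(commands=[[-1, [0, 0, -0.4], [0, 0, 0]], [-1, [0, 0, -0.4], [0, 0, -0.19]], [-1, [0, 0, -0.4], [0, 0, -0.19]], [-1, [0, 0, -0.2], [0, 0, -0.19]], [-1, [0, 0, 0], [0, 0, -0.19]], [-1, [0, 0, 0], [0, 0, -0.19]], [-1, [0, 0, 0], [0, 0, -0.19]], [-1, [0, 0, 0], [0, 0, -0.19]], [-1, [0, 0, 0], [0, 0, -0.19]], [-1, [0, 0, 0], [0, 0, -0.19]]])

```text
t: 10.0
ee_pos: [531.2, -290.3, 168.9]
orientation: [0.177, 3.136, -0.0]
ft_force: [-0.3, 0.3, -0.5]
width: 63.5
grasp_force: 30.0
```

```bash
python3 go.py 607 127 170 83.8
```

```text
t 10.0 pos [ 531.2 -290.3  168.9] yaw 83.52 tilt [-0. -0. -1.] w 63.5 gf 30.0 F [-0.3  0.3 -0.5] j6 -1.98
shift now [-0.283  4.232 -0.011] turn rz -0.006
shift after turn [-0.303  4.231 -0.011]
```

>>> jog_arm(commands=[[-1, [-0.034, 0.47, 0], [0, 0, -0.006]], [-1, [-0.034, 0.47, 0], [0, 0, 0]], [-1, [-0.034, 0.47, 0], [0, 0, 0]], [-1, [-0.034, 0.47, 0], [0, 0, 0]], [-1, [-0.034, 0.47, 0], [0, 0, 0]], [-1, [-0.034, 0.47, 0], [0, 0, 0]], [-1, [-0.034, 0.47, 0], [0, 0, 0]], [-1, [-0.034, 0.47, 0], [0, 0, 0]], [-1, [-0.034, 0.47, 0], [0, 0, 0]], [-1, [0, 0, 0], [0, 0, 0]]])

```text
t: 11.0
ee_pos: [611.2, 131.5, 169.2]
orientation: [0.172, 3.135, 0.003]
ft_force: [0.4, -0.9, -1.6]
width: 63.9
grasp_force: 30.0
```

```bash
python3 go.py 607 127 67 83.8
```

```text
t 11.0 pos [611.2 131.5 169.2] yaw 83.72 tilt [-0.002  0.002 -1.   ] w 63.9 gf 30.0 F [ 0.4 -0.9 -1.6] j6 -1.27
shift now [ 0.038 -0.051  1.022] turn rz -0.002
shift after turn [ 0.036 -0.049  1.022]
```

>>> jog_arm(commands=[[-1, [0.01, 0, 0.35], [0, 0, 0]], [-1, [0, 0, 0.3], [0, 0, 0]], [-1, [0, 0, 0.2], [0, 0, 0]], [-1, [0, 0, 0.1], [0, 0, 0]], [-1, [0, 0, 0.03], [0, 0, 0]], [-1, [0, 0, 0.01], [0, 0, 0]], [-1, [0, 0, 0], [0, 0, 0]], [-1, [0, 0, 0], [0, 0, 0]]])

```text
t: 11.8
ee_pos: [610.1, 126.4, 70.8]
orientation: [0.18, 3.135, 0.001]
ft_force: [-0.9, 0.0, -1.0]
width: 63.9
grasp_force: 30.0
```

```bash
python3 go.py 607 127 67 83.8
```

```text
t 11.8 pos [610.1 126.4  70.8] yaw 83.43 tilt [-0.002  0.001 -1.   ] w 63.9 gf 30.0 F [-0.9  0.  -1. ] j6 -1.27
shift now [0.031 0.002 0.038] turn rz -0.008
shift after turn [0.031 0.002 0.038]
```

>>> jog_arm(commands=[[-1, [0.025, 0, 0.02], [0, 0, 0]], [-1, [0, 0, 0.02], [0, 0, 0]], [-1, [0, 0, 0], [0, 0, 0]], [1, [0, 0, 0], [0, 0, 0]], [1, [0, 0, 0], [0, 0, 0]], [1, [0, 0, 0], [0, 0, 0]], [1, [0, 0, 0], [0, 0, 0]], [1, [0, 0, 0], [0, 0, 0]], [1, [0, 0, 0], [0, 0, 0]], [1, [0, 0, 0], [0, 0, 0]]])

```text
t: 12.8
ee_pos: [606.9, 126.7, 65.7]
orientation: [0.18, 3.136, 0.0]
ft_force: [-0.8, 0.7, -0.3]
width: 88.1
grasp_force: 0.0
```

>>> jog_arm(commands=[[1, [0, 0, -0.49], [0, 0, 0]], [1, [0, 0, -0.49], [0, 0, 0]], [0.72, [0, 0, 0], [0, 0, 0.19]], [0.72, [0, 0, 0], [0, 0, 0.19]], [0.72, [0, 0, 0], [0, 0, 0.19]], [0.72, [0, 0, 0], [0, 0, 0.19]], [0.72, [0, 0, 0], [0, 0, 0.19]], [0.72, [0, 0, 0], [0, 0, 0.19]], [0.72, [0, 0, 0], [0, 0, 0.19]], [0.72, [0, 0, 0], [0, 0, 0.19]]])

```text
t: 13.8
ee_pos: [606.8, 126.7, 163.6]
orientation: [-1.919, -2.487, 0.0]
ft_force: [0.0, 0.0, -0.4]
width: 75.3
grasp_force: 0.0
```

```bash
python3 go.py 518 -173.5 165 6.3; python3 chk.py s2
```

```text
t 13.8 pos [606.8 126.7 163.6] yaw 14.68 tilt [ 0. -0. -1.] w 75.3 gf 0.0 F [ 0.   0.  -0.4] j6 -0.07
shift now [-2.679 -1.619 -0.013] turn rz 0.186
shift after turn [-2.886 -1.212 -0.014]
[347. 291.] 865 x [426. 489.] y [108. 179.] z [59. 71.]
```

>>> jog_arm(commands=[[0.72, [0, 0, 0], [0, 0, 0.186]], [0.72, [-0.412, -0.173, 0], [0, 0, 0]], [0.72, [-0.412, -0.173, 0], [0, 0, 0]], [0.72, [-0.412, -0.173, 0], [0, 0, 0]], [0.72, [-0.412, -0.173, 0], [0, 0, 0]], [0.72, [-0.412, -0.173, 0], [0, 0, 0]], [0.72, [-0.412, -0.173, 0], [0, 0, 0]], [0.72, [-0.412, -0.173, 0], [0, 0, 0]], [0.72, [0, 0, 0], [0, 0, 0]], [0.72, [0, 0, 0], [0, 0, 0]]])

```text
t: 14.85
ee_pos: [519.8, -174.6, 163.7]
orientation: [-2.089, -2.346, -0.0]
ft_force: [0.2, 0.0, -0.2]
width: 75.3
grasp_force: 0.0
```

```bash
python3 go.py 518 -173.5 33.5 6.3
```

```text
t 14.85 pos [ 519.8 -174.6  163.7] yaw 6.62 tilt [ 0.  0. -1.] w 75.3 gf 0.0 F [ 0.2  0.  -0.2] j6 -0.46
shift now [ 0.012 -0.017  1.302] turn rz 0.007
shift after turn [ 0.013 -0.016  1.302]
```

>>> jog_arm(commands=[[0.72, [0.01, -0.01, 0.35], [0, 0, 0.007]], [0.72, [0, 0, 0.35], [0, 0, 0]], [0.72, [0, 0, 0.3], [0, 0, 0]], [0.72, [0, 0, 0.2], [0, 0, 0]], [0.72, [0, 0, 0.11], [0, 0, 0]], [0.72, [0, 0, 0], [0, 0, 0]], [-1, [0, 0, 0], [0, 0, 0]], [-1, [0, 0, 0], [0, 0, 0]], [-1, [0, 0, 0], [0, 0, 0]], [-1, [0, 0, 0], [0, 0, 0]]])

```text
t: 15.85
ee_pos: [519.8, -173.1, 33.8]
orientation: [2.094, 2.339, 0.002]
ft_force: [0.1, 2.5, 5.5]
width: 63.5
grasp_force: 30.0
```

>>> jog_arm(commands=[[-1, [0, 0, -0.4], [0, 0, 0]], [-1, [0, 0, -0.4], [0, 0, -0.19]], [-1, [0, 0, -0.4], [0, 0, -0.19]], [-1, [0, 0, -0.2], [0, 0, -0.19]], [-1, [0, 0, 0], [0, 0, -0.19]], [-1, [0, 0, 0], [0, 0, -0.19]], [-1, [0, 0, 0], [0, 0, -0.19]], [-1, [0, 0, 0], [0, 0, -0.19]], [-1, [0, 0, 0], [0, 0, -0.19]], [-1, [0, 0, 0], [0, 0, -0.19]]])

```text
t: 16.85
ee_pos: [518.7, -173.1, 172.9]
orientation: [0.174, 3.137, -0.0]
ft_force: [-0.1, -0.4, -1.4]
width: 64.0
grasp_force: 30.0
```

```bash
python3 go.py 606 127 170 83.8
```

```text
t 16.85 pos [ 518.7 -173.1  172.9] yaw 83.64 tilt [-0. -0. -1.] w 64.0 gf 30.0 F [-0.1 -0.4 -1.4] j6 -1.80
shift now [-0.535  3.079  0.029] turn rz -0.004
shift after turn [-0.544  3.078  0.029]
```

>>> jog_arm(commands=[[-1, [-0.077, 0.44, 0], [0, 0, -0.004]], [-1, [-0.077, 0.44, 0], [0, 0, 0]], [-1, [-0.077, 0.44, 0], [0, 0, 0]], [-1, [-0.077, 0.44, 0], [0, 0, 0]], [-1, [-0.077, 0.44, 0], [0, 0, 0]], [-1, [-0.077, 0.44, 0], [0, 0, 0]], [-1, [-0.077, 0.44, 0], [0, 0, 0]], [-1, [0, 0, 0], [0, 0, 0]], [-1, [0, 0, 0], [0, 0, 0]]])

```text
t: 17.75
ee_pos: [607.3, 127.6, 172.6]
orientation: [-0.175, -3.136, 0.001]
ft_force: [-0.0, -0.5, -0.5]
width: 63.9
grasp_force: 30.0
```

>>> jog_arm(commands=[[-1, [0, 0, 0.35], [0, 0, 0]], [-1, [0, 0, 0.3], [0, 0, 0]], [-1, [0, 0, 0.2], [0, 0, 0]], [-1, [0, 0, 0.1], [0, 0, 0]], [-1, [0, 0, 0.01], [0, 0, 0]], [-1, [0, 0, 0], [0, 0, 0]], [-1, [0, 0, 0], [0, 0, 0]]])

```text
t: 18.45
ee_pos: [608.5, 126.7, 78.0]
orientation: [0.179, 3.134, 0.001]
ft_force: [0.7, -1.3, -0.6]
width: 63.9
grasp_force: 30.0
```

```bash
python3 go.py 606 127 70 83.8
```

```text
t 18.45 pos [608.5 126.7  78. ] yaw 83.45 tilt [-0.002  0.001 -1.   ] w 63.9 gf 30.0 F [ 0.7 -1.3 -0.6] j6 -1.27
shift now [0.025 0.    0.08 ] turn rz -0.008
shift after turn [0.025 0.001 0.08 ]
```

>>> jog_arm(commands=[[-1, [0.02, 0, 0.04], [0, 0, -0.005]], [-1, [0, 0, 0.03], [0, 0, 0]], [-1, [0, 0, 0], [0, 0, 0]], [1, [0, 0, 0], [0, 0, 0]], [1, [0, 0, 0], [0, 0, 0]], [1, [0, 0, 0], [0, 0, 0]], [1, [0, 0, 0], [0, 0, 0]], [1, [0, 0, 0], [0, 0, 0]], [1, [0, 0, 0], [0, 0, 0]], [1, [0, 0, 0], [0, 0, 0]]])

```text
t: 19.45
ee_pos: [605.6, 127.1, 69.7]
orientation: [0.173, 3.137, 0.0]
ft_force: [0.9, 0.5, -0.4]
width: 87.8
grasp_force: 0.0
```

>>> jog_arm(commands=[[1, [0, 0, -0.49], [0, 0, 0]], [1, [0, 0, -0.49], [0, 0, 0]], [0.41, [0, 0, 0], [0, 0, 0.19]], [0.41, [0, 0, 0], [0, 0, 0.19]], [0.41, [0, 0, 0], [0, 0, 0.19]], [0.41, [0, 0, 0], [0, 0, 0.19]], [0.41, [0, 0, 0], [0, 0, 0.19]], [0.41, [0, 0, 0], [0, 0, 0.19]], [0.41, [0, 0, 0], [0, 0, 0.19]], [0.41, [0, 0, 0], [0, 0, 0.19]]])

```text
t: 20.45
ee_pos: [605.6, 127.1, 167.7]
orientation: [-1.914, -2.491, 0.0]
ft_force: [-0.1, 0.2, 0.2]
width: 62.2
grasp_force: 0.0
```

```bash
python3 go.py 503.5 -54 165 6.3; python3 chk.py s3
```

```text
t 20.45 pos [605.6 127.1 167.7] yaw 14.95 tilt [ 0. -0. -1.] w 62.2 gf 0.0 F [-0.1  0.2  0.2] j6 -0.07
shift now [-1.487 -1.453  0.027] turn rz 0.192
shift after turn [-1.688 -1.213  0.027]
[336. 286.] 1504 x [428. 526.] y [106. 177.] z [67. 86.]
```

All three wide rolls are in and stacked (x 428 to 526). Next is narrow_small, axis at 44 mm.

>>> jog_arm(commands=[[0.41, [0, 0, 0], [0, 0, 0.19]], [0.41, [-0.338, -0.243, 0], [0, 0, 0]], [0.41, [-0.338, -0.243, 0], [0, 0, 0]], [0.41, [-0.338, -0.243, 0], [0, 0, 0]], [0.41, [-0.338, -0.243, 0], [0, 0, 0]], [0.41, [-0.338, -0.243, 0], [0, 0, 0]], [0.41, [0, 0, 0], [0, 0, 0]], [0.41, [0, 0, 0], [0, 0, 0]]])

```text
t: 21.3
ee_pos: [504.8, -55.7, 168.0]
orientation: [2.087, 2.348, 0.001]
ft_force: [1.1, -0.0, -0.5]
width: 61.9
grasp_force: 0.0
```

```bash
python3 go.py 503.5 -54 25.5 6.3
```

```text
t 21.3 pos [504.8 -55.7 168. ] yaw 6.74 tilt [ 0.     0.001 -1.   ] w 61.9 gf 0.0 F [ 1.1 -0.  -0.5] j6 -0.25
shift now [ 0.018 -0.012  1.425] turn rz 0.010
shift after turn [ 0.018 -0.011  1.425]
```

>>> jog_arm(commands=[[0.41, [0.015, -0.01, 0.4], [0, 0, 0.008]], [0.41, [0, 0, 0.4], [0, 0, 0]], [0.41, [0, 0, 0.3], [0, 0, 0]], [0.41, [0, 0, 0.22], [0, 0, 0]], [0.41, [0, 0, 0.11], [0, 0, 0]], [0.41, [0, 0, 0], [0, 0, 0]], [-1, [0, 0, 0], [0, 0, 0]], [-1, [0, 0, 0], [0, 0, 0]], [-1, [0, 0, 0], [0, 0, 0]], [-1, [0, 0, 0], [0, 0, 0]]])

```text
t: 22.3
ee_pos: [504.7, -53.6, 25.8]
orientation: [2.093, 2.34, 0.002]
ft_force: [1.2, 2.0, 5.2]
width: 47.6
grasp_force: 30.0
```

>>> jog_arm(commands=[[-1, [0, 0, -0.4], [0, 0, 0]], [-1, [0, 0, -0.4], [0, 0, -0.19]], [-1, [0, 0, -0.4], [0, 0, -0.19]], [-1, [0, 0, -0.2], [0, 0, -0.19]], [-1, [0, 0, 0], [0, 0, -0.19]], [-1, [0, 0, 0], [0, 0, -0.19]], [-1, [0, 0, 0], [0, 0, -0.19]], [-1, [0, 0, 0], [0, 0, -0.19]], [-1, [0, 0, 0], [0, 0, -0.19]], [-1, [0, 0, 0], [0, 0, -0.19]]])

```text
t: 23.3
ee_pos: [503.4, -53.7, 165.0]
orientation: [0.173, 3.137, -0.0]
ft_force: [-0.2, 0.2, -1.1]
width: 48.0
grasp_force: 30.0
```

```bash
python3 go.py 618 271 170 86.5
```

```text
t 23.3 pos [503.4 -53.7 165. ] yaw 83.69 tilt [-0. -0. -1.] w 48.0 gf 30.0 F [-0.2  0.2 -1.1] j6 -1.59
shift now [-0.782  3.354 -0.051] turn rz -0.063
shift after turn [-0.946  3.311 -0.05 ]
```

>>> jog_arm(commands=[[-1, [0, 0, 0], [0, 0, -0.063]], [-1, [-0.118, 0.414, 0], [0, 0, 0]], [-1, [-0.118, 0.414, 0], [0, 0, 0]], [-1, [-0.118, 0.414, 0], [0, 0, 0]], [-1, [-0.118, 0.414, 0], [0, 0, 0]], [-1, [-0.118, 0.414, 0], [0, 0, 0]], [-1, [-0.118, 0.414, 0], [0, 0, 0]], [-1, [-0.118, 0.414, 0], [0, 0, 0]], [-1, [-0.118, 0.414, 0], [0, 0, 0]], [-1, [0, 0, 0], [0, 0, 0]]])

```text
t: 24.3
ee_pos: [621.2, 275.1, 165.0]
orientation: [0.099, 3.138, 0.003]
ft_force: [1.4, 0.4, -1.1]
width: 47.8
grasp_force: 30.0
```

```bash
python3 go.py 618 271 63 86.5;  python3 - <<'E'
from h import *
im=get_image("wrist"); cv2.imwrite("pics/w3.png",im["image"])
E
```

```text
t 24.3 pos [621.2 275.1 165. ] yaw 86.38 tilt [-0.002  0.002 -1.   ] w 47.8 gf 30.0 F [ 1.4  0.4 -1.1] j6 -1.11
shift now [ 0.032 -0.045  1.02 ] turn rz -0.003
shift after turn [ 0.03  -0.043  1.02 ]
```

View pics/w3.png

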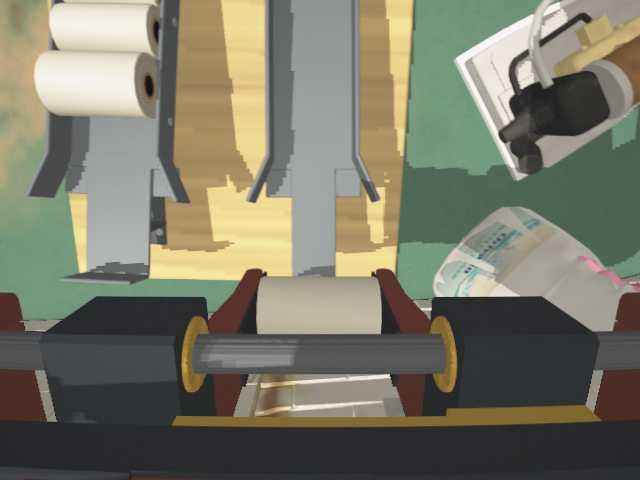

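The roll (258–381 px) is about 5 px right of the tongue centre (292–336 px), which matches the 4.5 mm still to correct. The bottle looks close on the right, so I check its clearance before lowering.

```bash
python3 go.py 618 271 63 86.5; python3 - <<'E'
exec(open('m.py').read().split('for n in("scene","side"):')[0])
for n in("scene","side"):
    Q=C[n].reshape(-1,3); 
    for a,b in((60,120),(120,180),(180,260),(260,350)):
        k=(Q[:,2]>a)&(Q[:,2]<b)&(Q[:,0]>560)&(Q[:,0]<760)&(Q[:,1]>335)&(Q[:,1]<520); q=Q[k]
        print(n,a,b,k.sum(),np.percentile(q,[1,50],axis=0).round()[:,:2].tolist() if k.sum() else "")
E
```

```text
t 24.35 pos [620.  272.6 164.5] yaw 86.34 tilt [-0.  0. -1.] w 48.0 gf 30.0 F [-0.4  0.2 -0.3] j6 -1.11
shift now [ 0.02  -0.018  1.015] turn rz -0.003
shift after turn [ 0.019 -0.018  1.015]
scene 60 120 1059 [[562.0, 378.0], [645.0, 405.0]]
scene 120 180 593 [[619.0, 395.0], [646.0, 414.0]]
scene 180 260 892 [[611.0, 404.0], [639.0, 429.0]]
scene 260 350 0 
side 60 120 1683 [[564.0, 404.0], [635.0, 452.0]]
side 120 180 841 [[618.0, 422.0], [647.0, 451.0]]
side 180 260 1751 [[611.0, 418.0], [636.0, 454.0]]
side 260 350 0
```

>>> jog_arm(commands=[[-1, [0.01, 0, 0.35], [0, 0, 0]], [-1, [0, 0, 0.3], [0, 0, 0]], [-1, [0, 0, 0.2], [0, 0, 0]], [-1, [0, 0, 0.08], [0, 0, 0]], [-1, [0, 0, 0.02], [0, 0, 0]], [-1, [0, 0, 0], [0, 0, 0]], [-1, [0, 0, 0], [0, 0, 0]]])

```text
t: 25.05
ee_pos: [619.8, 270.7, 71.1]
orientation: [0.105, 3.138, 0.001]
ft_force: [-0.3, -0.0, -0.5]
width: 47.8
grasp_force: 30.0
```

```bash
python3 go.py 618 271 63 86.5
```

```text
t 25.05 pos [619.8 270.7  71.1] yaw 86.16 tilt [-0.002  0.001 -1.   ] w 47.8 gf 30.0 F [-0.3 -0.  -0.5] j6 -1.11
shift now [0.018 0.002 0.081] turn rz -0.008
shift after turn [0.018 0.002 0.081]
```

>>> jog_arm(commands=[[-1, [0.015, 0, 0.04], [0, 0, -0.005]], [-1, [0, 0, 0.03], [0, 0, 0]], [-1, [0, 0, 0], [0, 0, 0]], [1, [0, 0, 0], [0, 0, 0]], [1, [0, 0, 0], [0, 0, 0]], [1, [0, 0, 0], [0, 0, 0]], [1, [0, 0, 0], [0, 0, 0]], [1, [0, 0, 0], [0, 0, 0]], [1, [0, 0, 0], [0, 0, 0]], [1, [0, 0, 0], [0, 0, 0]]])

```text
t: 26.05
ee_pos: [617.4, 270.7, 62.7]
orientation: [0.099, 3.14, 0.0]
ft_force: [0.3, 0.5, 0.6]
width: 87.3
grasp_force: 0.0
```

>>> jog_arm(commands=[[1, [0, 0, -0.49], [0, 0, 0]], [1, [0, 0, -0.49], [0, 0, 0]], [0.41, [0, 0, 0], [0, 0, 0.19]], [0.41, [0, 0, 0], [0, 0, 0.19]], [0.41, [0, 0, 0], [0, 0, 0.19]], [0.41, [0, 0, 0], [0, 0, 0.19]], [0.41, [0, 0, 0], [0, 0, 0.19]], [0.41, [0, 0, 0], [0, 0, 0.19]], [0.41, [0, 0, 0], [0, 0, 0.19]], [0.41, [0, 0, 0], [0, 0, 0.19]]])

```text
t: 27.05
ee_pos: [617.4, 270.7, 160.7]
orientation: [-1.854, -2.536, 0.0]
ft_force: [1.2, 0.7, -0.3]
width: 61.9
grasp_force: 0.0
```

```bash
python3 go.py 510.5 -113.5 165 6.3; python3 chk.py s4
```

```text
t 27.05 pos [617.4 270.7 160.7] yaw 17.65 tilt [-0. -0. -1.] w 61.9 gf 0.0 F [ 1.2  0.7 -0.3] j6 0.09
shift now [-3.337 -2.183 -0.043] turn rz 0.252
shift after turn [-3.701 -1.484 -0.043]
[336. 286.] 1521 x [428. 526.] y [106. 177.] z [67. 86.]
[334. 352.] 446 x [433. 469.] y [251. 306.] z [56. 60.]
```

Narrow small lies at its stop. Last is narrow_large.

>>> jog_arm(commands=[[0.41, [0, 0, 0], [0, 0, 0.17]], [0.41, [0, 0, 0], [0, 0, 0.082]], [0.41, [-0.463, -0.186, 0], [0, 0, 0]], [0.41, [-0.463, -0.186, 0], [0, 0, 0]], [0.41, [-0.463, -0.186, 0], [0, 0, 0]], [0.41, [-0.463, -0.186, 0], [0, 0, 0]], [0.41, [-0.463, -0.186, 0], [0, 0, 0]], [0.41, [-0.463, -0.186, 0], [0, 0, 0]], [0.41, [-0.463, -0.186, 0], [0, 0, 0]], [0.41, [-0.463, -0.186, 0], [0, 0, 0]]])

```text
t: 28.1
ee_pos: [511.9, -116.2, 161.0]
orientation: [2.084, 2.35, 0.0]
ft_force: [0.6, -0.3, -0.8]
width: 62.1
grasp_force: 0.0
```

>>> jog_arm(commands=[[0.41, [0, 0, 0], [0, 0, 0]], [0.41, [0, 0, 0], [0, 0, 0]]])

```text
t: 28.3
ee_pos: [512.5, -115.5, 160.9]
orientation: [2.09, 2.346, 0.001]
ft_force: [0.1, -1.1, -0.3]
width: 62.0
grasp_force: 0.0
```

```bash
python3 go.py 510.5 -113.5 33.5 6.3
```

```text
t 28.3 pos [ 512.5 -115.5  160.9] yaw 6.60 tilt [ 0.  0. -1.] w 62.0 gf 0.0 F [ 0.1 -1.1 -0.3] j6 -0.36
shift now [ 0.022 -0.018  1.274] turn rz 0.007
shift after turn [ 0.022 -0.017  1.274]
```

>>> jog_arm(commands=[[0.41, [0.02, -0.015, 0.35], [0, 0, 0.007]], [0.41, [0, 0, 0.35], [0, 0, 0]], [0.41, [0, 0, 0.3], [0, 0, 0]], [0.41, [0, 0, 0.17], [0, 0, 0]], [0.41, [0, 0, 0.11], [0, 0, 0]], [0.41, [0, 0, 0], [0, 0, 0]], [-1, [0, 0, 0], [0, 0, 0]], [-1, [0, 0, 0], [0, 0, 0]], [-1, [0, 0, 0], [0, 0, 0]], [-1, [0, 0, 0], [0, 0, 0]]])

```text
t: 29.3
ee_pos: [511.7, -112.6, 33.7]
orientation: [2.094, 2.34, 0.002]
ft_force: [0.7, 3.0, 5.1]
width: 47.8
grasp_force: 30.0
```

>>> jog_arm(commands=[[-1, [0, 0, -0.4], [0, 0, 0]], [-1, [0, 0, -0.4], [0, 0, -0.19]], [-1, [0, 0, -0.4], [0, 0, -0.19]], [-1, [0, 0, -0.2], [0, 0, -0.19]], [-1, [0, 0, 0], [0, 0, -0.19]], [-1, [0, 0, 0], [0, 0, -0.19]], [-1, [0, 0, 0], [0, 0, -0.19]], [-1, [0, 0, 0], [0, 0, -0.19]], [-1, [0, 0, 0], [0, 0, -0.19]], [-1, [0, 0, 0], [0, 0, -0.19]]])

```text
t: 30.3
ee_pos: [510.6, -112.8, 172.9]
orientation: [0.174, 3.137, -0.0]
ft_force: [-0.5, -0.9, -0.8]
width: 47.5
grasp_force: 30.0
```

```bash
python3 go.py 617 271 170 86.5
```

```text
t 30.3 pos [ 510.6 -112.8  172.9] yaw 83.64 tilt [-0. -0. -1.] w 47.5 gf 30.0 F [-0.5 -0.9 -0.8] j6 -1.70
shift now [-0.632  3.932  0.028] turn rz -0.064
shift after turn [-0.828  3.896  0.029]
```

>>> jog_arm(commands=[[-1, [0, 0, 0], [0, 0, -0.064]], [-1, [-0.092, 0.433, 0], [0, 0, 0]], [-1, [-0.092, 0.433, 0], [0, 0, 0]], [-1, [-0.092, 0.433, 0], [0, 0, 0]], [-1, [-0.092, 0.433, 0], [0, 0, 0]], [-1, [-0.092, 0.433, 0], [0, 0, 0]], [-1, [-0.092, 0.433, 0], [0, 0, 0]], [-1, [-0.092, 0.433, 0], [0, 0, 0]], [-1, [-0.092, 0.433, 0], [0, 0, 0]], [-1, [-0.092, 0.433, 0], [0, 0, 0]]])

```text
t: 31.3
ee_pos: [619.6, 272.2, 172.8]
orientation: [-0.105, -3.14, 0.0]
ft_force: [0.3, -0.2, -0.6]
width: 47.8
grasp_force: 30.0
```

>>> jog_arm(commands=[[-1, [0, 0, 0], [0, 0, 0]], [-1, [0, 0, 0], [0, 0, 0]], [-1, [0, 0, 0.35], [0, 0, 0]], [-1, [0, 0, 0.3], [0, 0, 0]], [-1, [0, 0, 0.2], [0, 0, 0]], [-1, [0, 0, 0.08], [0, 0, 0]], [-1, [0, 0, 0.02], [0, 0, 0]], [-1, [0, 0, 0], [0, 0, 0]], [-1, [0, 0, 0], [0, 0, 0]]])

```text
t: 32.2
ee_pos: [620.4, 270.7, 79.1]
orientation: [0.105, 3.138, 0.001]
ft_force: [0.2, -0.2, -0.1]
width: 47.7
grasp_force: 30.0
```

```bash
python3 go.py 617 270.5 70 86.5
```

```text
t 32.2 pos [620.4 270.7  79.1] yaw 86.15 tilt [-0.002  0.001 -1.   ] w 47.7 gf 30.0 F [ 0.2 -0.2 -0.1] j6 -1.11
shift now [ 0.034 -0.004  0.091] turn rz -0.008
shift after turn [ 0.034 -0.004  0.091]
```

>>> jog_arm(commands=[[-1, [0.03, 0, 0.05], [0, 0, -0.005]], [-1, [0, 0, 0.03], [0, 0, 0]], [-1, [0, 0, 0], [0, 0, 0]], [1, [0, 0, 0], [0, 0, 0]], [1, [0, 0, 0], [0, 0, 0]], [1, [0, 0, 0], [0, 0, 0]], [1, [0, 0, 0], [0, 0, 0]], [1, [0, 0, 0], [0, 0, 0]], [1, [0, 0, 0], [0, 0, 0]], [1, [0, 0, 0], [0, 0, 0]]])

```text
t: 33.2
ee_pos: [616.5, 270.9, 69.7]
orientation: [-0.099, -3.14, 0.0]
ft_force: [0.1, -0.3, -0.3]
width: 87.8
grasp_force: 0.0
```

>>> jog_arm(commands=[[1, [0, 0, -0.45], [0, 0, 0]], [1, [0, 0, -0.45], [0, 0, 0]], [1, [0, 0, -0.4], [0, 0, 0]], [1, [0, -0.4, 0], [0, 0, 0]], [1, [0, -0.4, 0], [0, 0, 0]], [1, [0, -0.4, 0], [0, 0, 0]], [1, [0, -0.4, 0], [0, 0, 0]], [1, [0, -0.4, 0], [0, 0, 0]], [1, [0, 0, 0], [0, 0, 0]], [1, [0, 0, 0], [0, 0, 0]]])

```text
t: 34.2
ee_pos: [604.0, 70.6, 199.8]
orientation: [0.102, 3.14, 0.0]
ft_force: [-0.0, 0.3, 0.3]
width: 87.6
grasp_force: 0.0
```

```bash
python3 chk.py s5; python3 - <<'E'
from h import *
cv2.imwrite("pics/sc5.png",get_image("scene")["image"])
E
```

```text
[336. 286.] 1552 x [427. 525.] y [106. 177.] z [67. 86.]
[321. 346.] 1239 x [437. 503.] y [252. 306.] z [69. 82.]
```

View pics/s5.png

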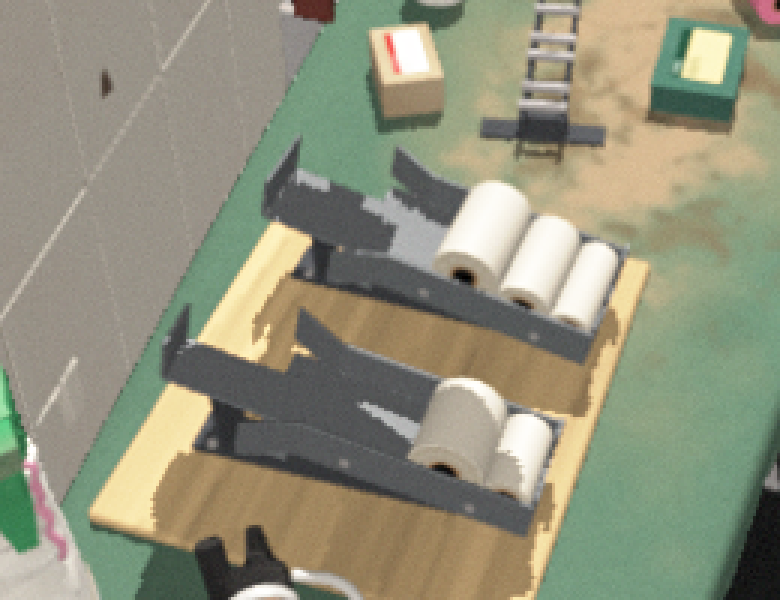

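View pics/sc5.png

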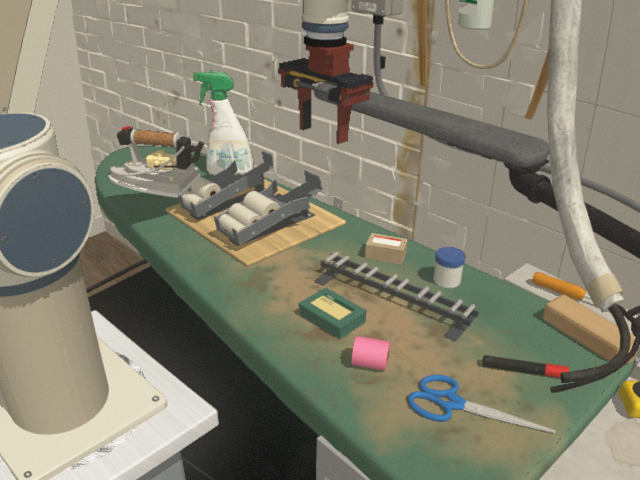

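In the side crop, the wide rolls lie thin to thick from the stop at (585,285), (540,260) and (485,230). The narrow rolls lie at (520,455) and (460,425). In the scene view the rack is empty, the tin and pot have not moved, and the arm is clear.

```bash
python3 -c "
from workcell import close_job; print(close_job())"
```

```text
the job is handed in; nothing more can be done
None
```

All five rolls are in their lanes, thinnest at each stop and thickest last; the pin tin and button pot were left untouched, and the job was handed in at about 34 s.

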